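# Load a sleeve into the sprung greasing track

## Task

Load the perforated steel sleeve into the blue greasing fixture: press the yellow sprung follower back with the sleeve's end and lower the sleeve into the V bed between the follower and the red end stop. Keep hold of it while the follower eases it along until it touches the stop, and only then let go, so that it never snaps shut; jam nothing hard. Leave the sleeve lying flat in the bed, clamped by the follower, and the brass bush, the bearing and the green tin where they are.

Things in the scene. Friction and masses are not known exactly. Their poses are not given: they have to be found in the camera images.
- sleeve: the perforated steel sleeve to load: a straight steel cylinder 28 mm in diameter and 90 mm long, 0.15 to 0.3 kg, with rows of small dark holes. Origin at its centre, on its axis; its x axis runs along its length (both ends are alike). It starts lying in one of the two V beds of the rest, axis 50 mm above the table.
- bush: a plain brass bush of the same size with two copper bands, lying in the rest's other V bed, parallel to the sleeve, 76 mm from it. Bystander. Origin at its centre.
- rest: grey fixed rest: base plate 90 x 140 x 8 mm with two narrow V beds (22 mm wide, 60 mm long) along its x axis at y = +38 and -38 mm. Its V beds are narrower than a sleeve, so fingers can straddle them: free space beside a sleeve down to 8 mm above the table. Origin: centre of its underside.
- track: the blue fixture, fixed to the bench: base plate 270 x 90 x 12 mm, origin at the centre of its underside, x along the track from the red end stop (-x end) to the yellow follower (+x end), z up. Spring housing at x = 82 to 128 mm, 50 mm wide, 84 mm high; small blue bracket behind the stop at x = -112 mm, 48 mm high.
- bearing: loose steel bearing ring lying flat, 52 mm across, 15 mm high. Bystander. Origin: centre of its underside.
- tin: green tin, 66 mm across, 85 mm high, standing upright. Bystander. Origin: centre of its underside.
- bed (a point): point on the axis of a seated sleeve, at track x = 0, y = 0, z = 58 mm; axes as the track's. The V bed below it runs from track x = -66 to +75 mm. It is 22 mm wide, narrower than the sleeve, so fingers can straddle it; beside it is free space down to 12 mm above the table.
- stop_zero (a point): mid-setting of the red end stop, track x = -50 mm, z = 58 mm (fixed to the track, it does not follow the stop). The stop's flat face, which looks to +x, stands within 15 mm either way of here along x, as its screw was last set; find it by feel. Stop block: 32 mm wide, 24 mm long, top at z = 58 mm. It does not give under load.
- face (a point): middle of the pressing face of the yellow sprung follower (a plate 10 mm thick, 26 mm wide, from z = 49 to 95 mm), 80 mm above the table; moves with it, axes as the track's. The face looks to -x of the track; at rest it is at track x = +21 mm. The gap from stop to resting face (56 to 86 mm) is always shorter than the sleeve: it must go back at least 4 to 34 mm.
- follower (a joint): how far the yellow sprung follower is pressed back, in m: 0 at rest, 0.046 fully back (hard stop). Damped (about 40 N per m/s); the spring pushes it shut (to -x) with about 4 N at rest, rising by 0.15 N per mm to 11 N fully back.
There are look-alikes about, which are no part of the job. What is shaped like the sleeve but pink or purple is not meant.

How it is judged (in metres and radians):
On the way:
1. the sleeve, still above the bed, presses the follower back with its end (at least 3 mm) (x of face in the frame of track above 0.024 m and contact force between sleeve and follower above 2 N and z of sleeve in the frame of track above 0.064 m), for 0.1 s.
At the end, for the whole second after the job is handed in: The sleeve lies at rest in the fixture's V bed, axis within 3 mm of its seated height, within 4 mm of the centre line and 0.06 rad of the track's direction, clamped against the end stop by the follower (which presses on it with more than 3 N) (z of sleeve in the frame of track between 0.054 and 0.061 m and y of sleeve in the frame of track between -0.004 and 0.004 m and x of sleeve in the frame of track between -0.023 and 0.013 m and angle between the x axis of sleeve and the x axis of track, either way round below 0.06 rad and contact force between sleeve and follower above 3 N and linear speed of sleeve below 0.02 m/s); the robot touches nothing.
It fails at once if the follower is pressed or struck with more than 22 N (contact force between follower and anything else above 22 N).
It fails at once if the sleeve is jammed against the end stop with more than 20 N (contact force between sleeve and stop above 20 N).
It fails at once if the sleeve is let go too soon and the follower snaps shut: it closes faster than 0.05 m/s while the fingers do not hold the sleeve (velocity of joint follower below -0.05 m/s and contact force between the fingers and sleeve below 0.5 N).
It fails at once if the brass bush, the bearing or the tin is moved by more than 15 mm (distance of any of bush, bearing, tin from where it was at the start of the episode above 0.015 m).
It also fails if it takes over 62 s, if anything falls off the work surface, if the arm or the gripper's body presses on something with over 40 N, if the wrist force passes 120 N, or if a joint passes its speed limit or range.

## Robot

A 6-joint arm with a two-finger parallel gripper is mounted at the origin on the work surface. World frame = base frame: x ahead of the robot, y to its left, z up, the work surface at z = 0. Lengths are in m, angles in degrees, forces in N, time in s.
With the tool pointing down it reaches from about 0.4 to 0.825 m from the base axis. Payload 7 kg.
Tool frame: the origin (TCP) lies at the very end of the fingers, on their centre line; the grasp point (between the pads) lies r.pinch_z behind it (r.pinch_z is the distance from the TCP to the grasp point, in m); z points along the fingers, y is the direction in which the jaws open and shut (so a half turn about z gives the same grasp; the last joint's range is limited). The gripper opens to 88 mm and grips with 3 to 60 N. Pads are 19 mm wide; open, the fingers measure 130 mm over their backs; the gripper's body (78 mm by 193 mm) begins 47 mm behind the grasp point.
Start: joints at [85.606, 20.546, 0.682, 0, -70.136, -16.507], TCP at [0.241, 0.631, 0.227] pointing down, gripper open.
Joint ranges: [-176.03, 176.03], [-82.01, 121.73], [-58.28, 71.71], [-173.87, 95.51], [-174.79, -0.11], [-173.66, 173.66]. Speed limits (degrees/s): [136.94, 136.94, 172.46, 180, 180, 180].

## Interface

Orientations are given as [roll, pitch, yaw] about the fixed x, y, z axes, in that order (R = Rz(yaw) Ry(pitch) Rx(roll)).
In Python, from plant import r gives the robot as it stands. The module is installed in compiled form; this text tells all that it offers.
- The arm moves only by the tool servo_tool, never from a script. Its argument "steps" is a list of rows, each a list of 5 numbers: the finger opening in cm, from 0 to 8.76, then the shift along the tool's x, y, z in cm, then the turn about the tool's z in degrees. In form: [[fingers, x, y, z, spin], ...]. A call has 1 to 8 rows; each row shifts and turns the commanded pose from where the row before left it, along the tool's axes as they then stand; what a row does not reach is not made up. A row lasts 1/8 s, in which the tool goes at most 62.5 mm and 10.7 degrees, less where a joint would pass 70% of its speed; a pose out of reach is approached as far as the arm can. A call with a gripper value outside its range is refused whole. The fingers move at their own pace and stop on an object; "squeeze" is the grip in N (left out, the last holds). Time passes only in rows, so rows that do not move let the fingers close. It gives the time, the measured TCP pose, the force and the opening at its end, in the units of the state.
- r.get_state(): the state, without advancing time (a new reading comes with each control period).
- r.capture(name): name is "scene" or "top" or "wrist"; returns the picture (480x640x3 uint8, red, green, blue); there is no depth.
- r.calibration(name): a dict with "K" (3x3 intrinsics, pixels), "dist_coeffs" ([k1, k2, p1, p2, k3] as OpenCV has them; the pictures are not rectified), "rvec" (rotation vector, rad) and "tvec" (3), from world to camera coordinates, as OpenCV has them; the wrist camera has in their place "tool_from_camera" (4x4, takes a point from camera to tool coordinates, whose origin is the TCP and whose axes are the flange's). Camera axes: x right, y down, z forward; pixel columns grow to the right and rows downward; lengths in m; the calibration is good to about 2 mm. A picture is of the moment at which its call begins: read the wrist's pose just before it. calibration takes no time and is no camera call.
- r.close_job(): hands the job in, once; it reports no verdict.
The state is a dict: "time_s": time; "joints": joint angles; "qd": joint speeds; "joint_torque": joint torques, N m; "tcp_pos": TCP position; "eef_rot": TCP orientation; "contact_force": force on the tool from outside, world axes, zero at the start; "moment": the same for the moment, N m; "gripper_width": finger opening in m.
Only numpy, scipy, OpenCV 4.12 (cv2) and the standard library are available. Lean on these libraries where they do the work, as an engineer would, in place of code of your own. Each camera call takes 0.05 s, during which the arm holds its last target.

## Working session

There is one attempt and no reset: what is moved stays moved. The work goes in short steps, Python scripts to look and compute and a tool call to move; the robot and the scene stay as the last step left them, time stands still between calls to the robot, and variables do not carry over. Pictures are saved under pics/ and viewed, and the job is handed in when it is done.

Besides the shell and the picture viewer there is one more tool, called after "Request:" by a JSON object that holds its "method" and its "body", one argument or row to a line. servo_tool: Moves the arm, as the interface text tells. Its arguments: {"type":"object","properties":{"steps":{"type":"array","items":{"type":"array","items":{"type":"number"}}},"squeeze":{"type":"number"}},"required":["steps"]}

```bash
mkdir -p pics
python3 - <<'E'
from plant import r
import cv2
print(r.get_state(), r.pinch_z)
for n in("scene","top","wrist"):
    cv2.imwrite(f"pics/{n}0.png",r.capture(n)[:,:,::-1]); print(n,r.calibration(n))
E
```

```text
{'time_s': 0.0, 'joints': array([ 8.56060898e+01,  2.05908710e+01,  6.31568259e-01, -1.92367496e-02,
       -7.01349981e+01, -1.65069234e+01]), 'qd': array([ 0.06185332, -0.0440349 , -0.03426098, -0.10484449, -0.08359473,
        0.02926763]), 'joint_torque': array([-6.50894999e-04, -5.82721961e+01,  2.93045551e+01,  6.99691460e+00,
        6.80463592e-03, -1.75280138e-04]), 'tcp_pos': array([0.24066199, 0.63010213, 0.22561508]), 'eef_rot': array([ 1.79904447e+02, -9.45800777e-03, -2.09073774e+01]), 'contact_force': array([-0.15778601,  0.72239529, -0.6046641 ]), 'moment': array([ 0.01729159,  0.01301055, -0.00288169]), 'gripper_width': 0.08776604048357459} 0.0188
scene {'K': array([[538.35254561,   0.        , 319.13431074],
       [  0.        , 538.35254561, 239.24047645],
       [  0.        ,   0.        ,   1.        ]]), 'dist_coeffs': array([-0.11228294,  0.        ,  0.        ,  0.        ,  0.        ]), 'rvec': array([ 2.03027917,  0.69798487, -0.40246111]), 'tvec': array([-0.49573044, -0.08249165,  1.11133495])}
top {'K': array([[446.44905996,   0.        , 319.977403  ]
[... 216 characters left out ...]
96421, -2.17131662,  0.2669771 ]), 'tvec': array([0.11275065, 0.57534236, 0.69126482])}
wrist {'K': array([[352.25841067,   0.        , 326.39009704],
       [  0.        , 352.25841067, 240.71018722],
       [  0.        ,   0.        ,   1.        ]]), 'dist_coeffs': array([0.00109277, 0.        , 0.        , 0.        , 0.        ]), 'tool_from_camera': array([[-8.57131404e-04, -9.67983090e-01, -2.51013949e-01,
         6.73625414e-02],
       [ 9.99999593e-01, -7.58991052e-04, -4.87783850e-04,
        -2.54390857e-04],
       [ 2.81649177e-04, -2.51014265e-01,  9.67983347e-01,
        -1.57657759e-01],
       [ 0.00000000e+00,  0.00000000e+00,  0.00000000e+00,
         1.00000000e+00]])}
```

View pics/scene0.png

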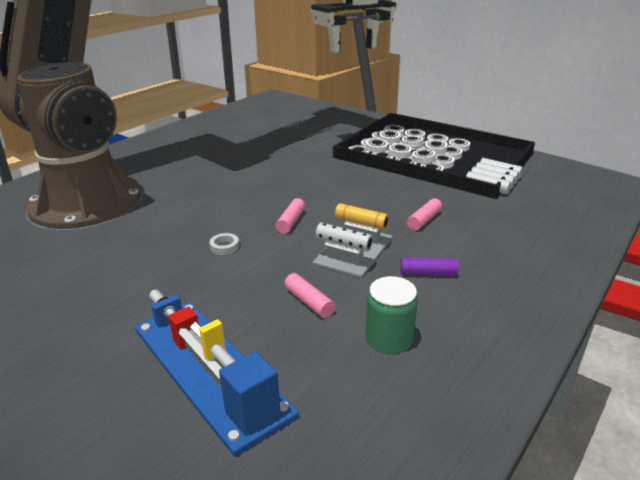

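View pics/top0.png

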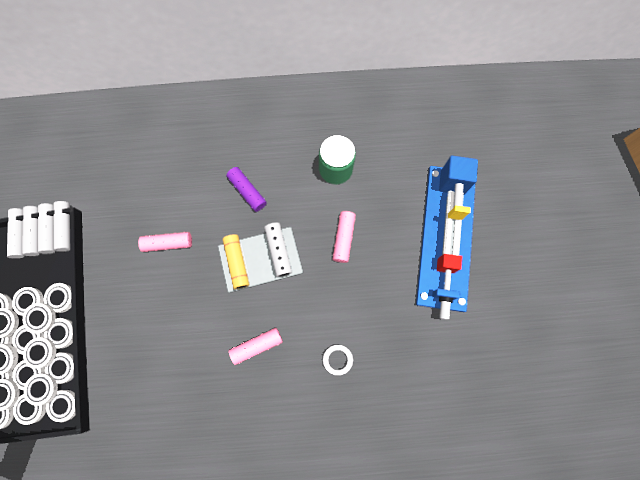

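View pics/wrist0.png

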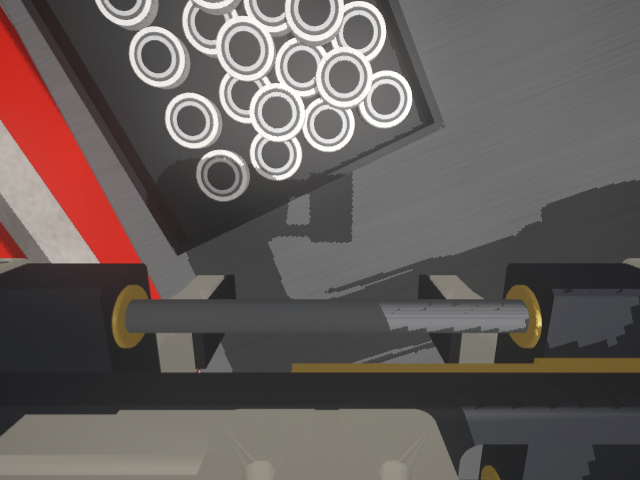

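The thing wanted could be confused with several others. In the top view these are:
- perforated white/steel cylinder in the rest at (278,250): the sleeve
- brass bush at (236,261)
- pink cylinders at (165,242), (344,237) and (255,346)
- purple cylinder at (246,189)
- plain white sleeves in the tray at (15–62,230)

I choose the perforated one in the rest and check it in a crop.

```bash
cat > h.py <<'E'
import numpy as np, cv2
from plant import r
def ray(n,px,pose=None):
    c=r.calibration(n); u=cv2.undistortPoints(np.array(px,float).reshape(-1,1,2),c["K"],c["dist_coeffs"]).reshape(-1,2)
    d=np.c_[u,np.ones(len(u))]
    if n=="wrist":
        from scipy.spatial.transform import Rotation as R
        T=c["tool_from_camera"]; p,e=pose; Rw=R.from_euler("xyz",e,degrees=True).as_matrix()
        return Rw@T[:3,3]+p, (Rw@T[:3,:3]@d.T).T
    Rm=cv2.Rodrigues(c["rvec"])[0]; return -Rm.T@c["tvec"], d@Rm
def onz(n,px,z,pose=None):
    o,d=ray(n,px,pose); return o+d*((z-o[2])/d[:,2])[:,None]
def proj(n,P):
    c=r.calibration(n); return cv2.projectPoints(np.array(P,float).reshape(-1,3),c["rvec"],c["tvec"],c["K"],c["dist_coeffs"])[0].reshape(-1,2)
E
python3 - <<'E'
from h import *
im=cv2.imread("pics/top0.png"); hsv=cv2.cvtColor(im,cv2.COLOR_BGR2HSV)
print("cam",ray("top",[[320,240]])[0])
c1=cv2.resize(im[210:300,210:310],None,fx=5,fy=5,interpolation=2); c2=cv2.resize(im[150:325,410:485],None,fx=3.4,fy=3.4,interpolation=2)
cv2.imwrite("pics/c1.png",c1);cv2.imwrite("pics/c2.png",c2)
def mask(lo,hi,box,z,nm):
    m=cv2.inRange(hsv,lo,hi); k=np.zeros_like(m); x0,y0,x1,y1=box;k[y0:y1,x0:x1]=m[y0:y1,x0:x1]
    cs=max(cv2.findContours(k,0,2)[0],key=cv2.contourArea); rc=cv2.minAreaRect(cs); b=cv2.boxPoints(rc)
    P=onz("top",b,z); print(nm,rc,"\n",P.round(4),P.mean(0).round(4),np.linalg.norm(P-np.roll(P,1,0),axis=1).round(4))
mask((0,0,165),(180,45,255),(262,215,300,285),.05,"sleeve")
mask((15,120,100),(28,255,255),(215,225,255,295),.05,"bush")
mask((100,120,60),(125,255,255),(405,150,490,325),.012,"base")
mask((0,150,100),(8,255,255),(405,150,490,325),.058,"stop")
mask((22,150,100),(35,255,255),(430,195,490,225),.095,"foll")
mask((0,0,180),(180,60,255),(310,335,365,385),.015,"bearing")
mask((0,0,180),(180,60,255),(310,130,365,175),.085,"tin")
E
```

```text
cam [0.39815646 0.08383001 0.80995219]
sleeve ((283.11767578125, 248.47059631347656), (56.26826477050781, 26.193845748901367), 75.96376037597656) 
 [[0.6143 0.1676 0.05  ]
 [0.6226 0.1221 0.05  ]
 [0.5234 0.1043 0.05  ]
 [0.5155 0.1485 0.05  ]] [0.5689 0.1356 0.05  ] [0.1006 0.0462 0.1008 0.0449]
bush ((235.18234252929688, 261.0705871582031), (52.93102264404297, 15.94438648223877), 77.47119140625) 
 [[0.5968 0.2423 0.05  ]
 [0.601  0.2147 0.05  ]
 [0.5083 0.1978 0.05  ]
 [0.5043 0.2246 0.05  ]] [0.5526 0.2199 0.05  ] [0.0941 0.0279 0.0942 0.0271]
base ((447.8820495605469, 232.48880004882812), (50.86507797241211, 154.20700073242188), 5.440332412719727) 
 [[ 0.4532 -0.0904  0.012 ]
 [ 0.7445 -0.156   0.012 ]
 [ 0.7278 -0.2539  0.012 ]
 [ 0.4376 -0.1799  0.012 ]] [ 0.5908 -0.17    0.012 ] [0.0909 0.2985 0.0993 0.2995]
stop ((448.8963317871094, 262.93292236328125), (23.190624237060547, 17.337753295898438), 6.340190887451172) 
 [[ 0.5089 -0.1242  0.058 ]
 [ 0.5386 -0.1316  0.058 ]
 [ 0.5311 -0.1711  0.058 ]
 [ 0.5015 -0.1633  0.058 ]] [ 0.52   -0.1476  0.058 ] [0.0398 0.0305 0.0402 0.0306]
foll ((457.2389831542969, 214.14877319335938), (17.740129470825195, 12.920961380004883), 24.775142669677734) 
 [[ 0.593  -0.1434  0.095 ]
 [ 0.6128 -0.1556  0.095 ]
 [ 0.5979 -0.1811  0.095 ]
 [ 0.5782 -0.1687  0.095 ]] [ 0.5955 -0.1622  0.095 ] [0.0293 0.0233 0.0295 0.0232]
bearing ((337.5, 359.5), (29.0, 29.0), 90.0) 
 [[0.3997 0.0783 0.015 ]
 [0.3959 0.0281 0.015 ]
 [0.3475 0.0324 0.015 ]
 [0.3512 0.0819 0.015 ]] [0.3736 0.0552 0.015 ] [0.0486 0.0503 0.0487 0.0497]
tin ((337.5, 150.5), (31.0, 35.0), 90.0) 
 [[ 7.617e-01  5.680e-02  8.500e-02]
 [ 7.572e-01 -5.300e-03  8.500e-02]
 [ 6.981e-01  3.000e-04  8.500e-02]
 [ 7.025e-01  6.120e-02  8.500e-02]] [0.7299 0.0282 0.085 ] [0.0593 0.0623 0.0594 0.0611]
```

View pics/c1.png

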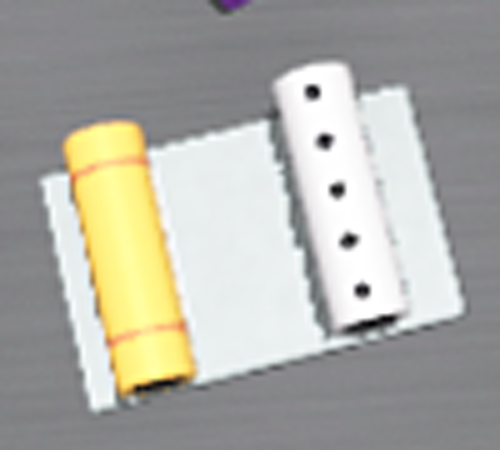

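View pics/c2.png

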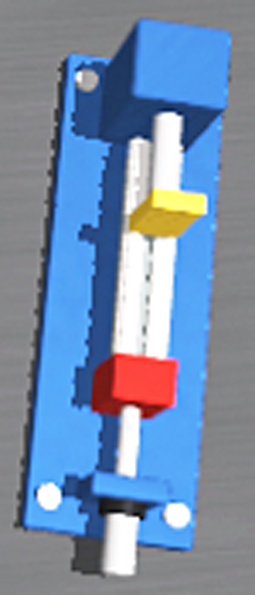

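The crop shows the sleeve as the white cylinder with dark holes, on the rest's right-hand V. The bush sits to its left. I'll refine the measurements.

Run:
```python
from h import *
im=cv2.imread("pics/top0.png"); hsv=cv2.cvtColor(im,cv2.COLOR_BGR2HSV)
print(im[250,270:300].tolist())
def un(p,f,o): return (np.array(p,float)+.5)/f-.5+np.array(o)
# rest corners
P=onz("top",un([(40,178),(408,86),(465,312),(93,411)],5,(210,210)),.008);print("rest",P.round(4),P.mean(0),np.linalg.norm(P-np.roll(P,1,0),axis=1).round(4))
s=onz("top",un([(275,78),(350,66),(410,318),(335,330)],5,(210,210)),.05);print("sl hand",s.round(4),s.mean(0))
h=onz("top",un([(313,92),(324,141),(337,190),(348,240),(362,290)],5,(210,210)),.064);print("holes",h.round(4))
d=h[0]-h[-1];print(np.degrees(np.arctan2(d[1],d[0])))
t=onz("top",un([(68,54),(22,528),(190,548)],3.4,(410,150)),.012);print("trk",t.round(4))
b=onz("top",un([(87,80),(48,496),(177,515)],3.4,(410,150)),.014);print("bolts",b.round(4))
d=t[0]-t[1];print(np.degrees(np.arctan2(d[1],d[0])),np.linalg.norm(d),np.linalg.norm(t[1]-t[2]));d=b[0]-b[1];print(np.degrees(np.arctan2(d[1],d[0])),np.linalg.norm(d))
for T in(225,235,245):
    m=cv2.inRange(im,(T,)*3,(255,)*3);k=np.zeros_like(m);k[215:285,262:300]=m[215:285,262:300]
    cs=max(cv2.findContours(k,0,2)[0],key=cv2.contourArea);rc=cv2.minAreaRect(cs);B=onz("top",cv2.boxPoints(rc),.05)
    d=B[0]-B[1] if np.linalg.norm(B[0]-B[1])>.06 else B[1]-B[2]
    print(T,rc,B.mean(0).round(4),np.linalg.norm(B-np.roll(B,1,0),axis=1).round(4),np.degrees(np.arctan2(d[1],d[0])))
S=cv2.imread("pics/scene0.png")
cv2.imwrite("pics/s1.png",cv2.resize(S[280:460,125:305],None,fx=3.3,fy=3.3,interpolation=2))
cv2.imwrite("pics/s2.png",cv2.resize(S[195:285,300:400],None,fx=6,fy=6,interpolation=2))
```

```text
[[161, 158, 161], [223, 221, 224], [237, 236, 238], [244, 243, 245], [250, 250, 251], [255, 255, 255], [255, 255, 255], [249, 248, 249], [255, 255, 255], [255, 255, 255], [255, 255, 255], [253, 253, 254], [252, 251, 252], [250, 249, 250], [247, 247, 247], [236, 234, 236], [216, 215, 213], [229, 228, 222], [238, 239, 233], [239, 239, 234], [240, 239, 235], [239, 239, 234], [238, 238, 233], [238, 238, 233], [238, 238, 233], [241, 242, 236], [230, 229, 219], [166, 164, 160], [133, 131, 130], [136, 134, 133]]
rest [[0.5926 0.2589 0.008 ]
 [0.6177 0.1211 0.008 ]
 [0.5314 0.1055 0.008 ]
 [0.5051 0.2415 0.008 ]] [0.56168386 0.18175378 0.008     ] [0.0893 0.14   0.0877 0.1386]
sl hand [[0.6126 0.1659 0.05  ]
 [0.615  0.1392 0.05  ]
 [0.5237 0.1233 0.05  ]
 [0.5214 0.1493 0.05  ]] [0.5681696  0.14442951 0.05      ]
holes [[0.6026 0.1515 0.064 ]
 [0.5849 0.1485 0.064 ]
 [0.5674 0.1449 0.064 ]
 [0.5497 0.1421 0.064 ]
 [0.5321 0.1382 0.064 ]]
10.620299744578654
trk [[ 0.7192 -0.152   0.012 ]
 [ 0.4564 -0.0923  0.012 ]
 [ 0.4391 -0.1795  0.012 ]]
bolts [[ 0.702  -0.16    0.014 ]
 [ 0.4718 -0.1076  0.014 ]
 [ 0.4566 -0.1744  0.014 ]]
-12.802367245217777 0.2694239012633956 0.08887140199786155
-12.829676403649808 0.23605386736301529
225 ((283.1764831542969, 248.2058868408203), (54.813053131103516, 24.01102638244629), 75.96376037597656) [0.5694 0.1355 0.05  ] [0.098  0.0424 0.0982 0.0411] 10.218050200229786
235 ((277.9705810546875, 247.88238525390625), (51.175018310546875, 12.611852645874023), 75.96376037597656) [0.5705 0.1445 0.05  ] [0.0916 0.0222 0.0918 0.0216] 10.53899183340755
245 ((278.2016906738281, 247.83148193359375), (51.187713623046875, 10.905478477478027), 75.67728424072266) [0.5706 0.1441 0.05  ] [0.0917 0.0192 0.0918 0.0187] 10.835564328836002
```

View pics/s1.png

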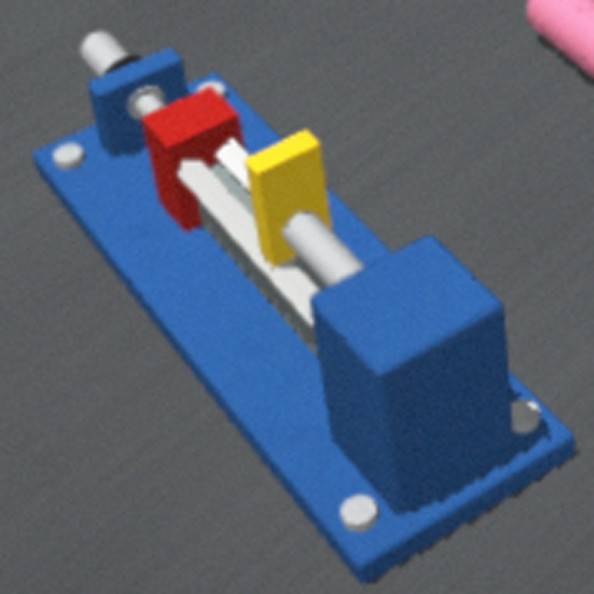

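View pics/s2.png

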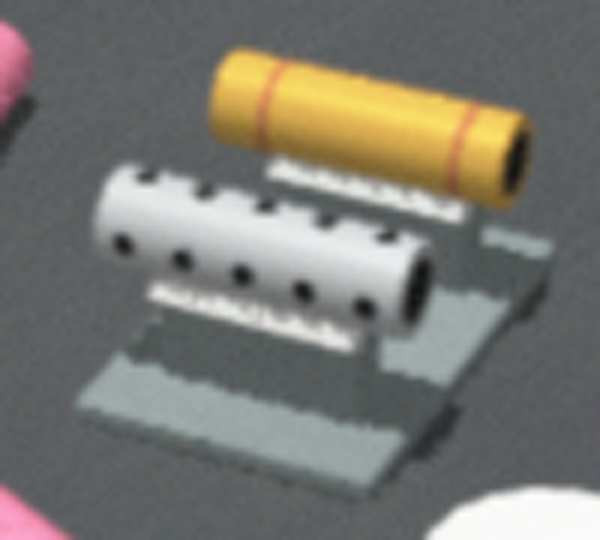

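```bash
cat >> h.py <<'E'
TC=np.array([0.579,-0.1663,0.]);TY=np.radians(-12.8)
def tw(p,C=None): 
    C=TC if C is None else C
    c,s=np.cos(TY),np.sin(TY); p=np.array(p,float).reshape(-1,3); return p@np.array([[c,s,0],[-s,c,0],[0,0,1]])+C
def wt(p):
    c,s=np.cos(TY),np.sin(TY); return (np.array(p,float).reshape(-1,3)-TC)@np.array([[c,-s,0],[s,c,0],[0,0,1]])
E
python3 - <<'E'
from h import *
un=lambda p:(np.array(p,float)+.5)/3.3-.5+np.array([125,280])
print("bolts scene",wt(onz("scene",un([(68,155),(210,90),(359,511),(522,418)]),.014)).round(4))
print("corners scene",wt(onz("scene",un([(35,153),(215,73),(572,437),(365,570)]),.012)).round(4))
print("stop scene +x top edge",wt(onz("scene",un([(165,141),(240,106)]),.058)).round(4), "-x", wt(onz("scene",un([(144,119),(212,88)]),.058)).round(4))
print("foll top scene",wt(onz("scene",un([(248,160),(307,131),(322,144),(262,173)]),.095)).round(4))
un2=lambda p:(np.array(p,float)+.5)/3.4-.5+np.array([410,150])
print("stop top-view",wt(onz("top",un2([(122,355),(177,360)]),.058)).round(4))
print("foll top-view top",wt(onz("top",un2([(155,191),(207,197),(205,213),(150,208)]),.095)).round(4))
print("bolts top",wt(onz("top",un2([(87,80),(48,496),(177,515)]),.014)).round(4))
s=lambda p:(np.array(p,float)+.5)/6-.5+np.array([300,195])
P=onz("scene",s([(115,168),(430,235),(400,332),(97,225)]),.05);print("sleeve scene",P.round(4),P.mean(0))
E
```

```text
bolts scene [[-0.1172 -0.0345  0.014 ]
 [-0.1186  0.0342  0.014 ]
 [ 0.1189 -0.0339  0.014 ]
 [ 0.1204  0.033   0.014 ]]
corners scene [[-0.1299 -0.0446  0.012 ]
 [-0.1307  0.0427  0.012 ]
 [ 0.1371  0.0425  0.012 ]
 [ 0.1392 -0.0443  0.012 ]]
stop scene +x top edge [[-0.0472 -0.0156  0.058 ]
 [-0.0479  0.0179  0.058 ]] -x [[-0.0648 -0.0161  0.058 ]
 [-0.0654  0.0145  0.058 ]]
foll top scene [[ 0.0247 -0.0124  0.095 ]
 [ 0.024   0.0119  0.095 ]
 [ 0.0337  0.0125  0.095 ]
 [ 0.034  -0.0119  0.095 ]]
stop top-view [[-0.0471  0.0123  0.058 ]
 [-0.0455 -0.0158  0.058 ]]
foll top-view top [[ 0.0293  0.0121  0.095 ]
 [ 0.0301 -0.014   0.095 ]
 [ 0.0217 -0.0135  0.095 ]
 [ 0.0201  0.0139  0.095 ]]
bolts top [[ 0.1185  0.0334  0.014 ]
 [-0.1175  0.0335  0.014 ]
 [-0.1176 -0.035   0.014 ]]
sleeve scene [[0.5081 0.1557 0.05  ]
 [0.5998 0.1791 0.05  ]
 [0.6209 0.133  0.05  ]
 [0.5238 0.1277 0.05  ]] [0.56319195 0.14886916 0.05      ]
```

Request:
{"method": "servo_tool", "body": {
  "steps": [
    [5,1.8,5.9,0.5,-10],
    [5,1.8,5.9,0.5,-10],
    [5,0,0,0,-10],
    [5,0,0,0,0]
  ],
  "squeeze": 30
}}

```text
time_s: 0.65
tcp_pos: [0.2432, 0.5074, 0.217]
eef_rot: [-180.0, -0.0, 9.0]
contact_force: [0.1, 0.3, -0.1]
gripper_width: 0.0537
```

Request:
{"method": "servo_tool", "body": {
  "steps": [
    [5,0,0,0.5,-1.6],
    [5,3.6,5.0,0.5,0],
    [5,3.6,5.0,0.5,0],
    [5,3.6,5.0,0.5,0],
    [5,3.6,5.0,0.5,0],
    [5,3.6,5.0,0.5,0],
    [5,3.6,5.0,0.5,0],
    [5,3.6,5.0,0.5,0]
  ]
}}

```text
time_s: 1.65
tcp_pos: [0.5573, 0.2096, 0.1756]
eef_rot: [180.0, 0.0, 10.6]
contact_force: [0.3, 1.0, 0.3]
gripper_width: 0.05
```

Request:
{"method": "servo_tool", "body": {
  "steps": [
    [5,0,3.3,0,0],
    [5,0,3.3,0,0],
    [5,0,0,0,0]
  ]
}}

```text
time_s: 2.02
tcp_pos: [0.5684, 0.1441, 0.1755]
eef_rot: [180.0, 0.1, 10.5]
contact_force: [-0.6, -0.3, 0.6]
gripper_width: 0.0499
```

Run:
```python
from h import *
s=r.get_state();print(s["tcp_pos"],s["eef_rot"],s["time_s"])
im=r.capture("wrist")[:,:,::-1];cv2.imwrite("pics/w1.png",im)
cv2.imwrite("pics/t1.png",r.capture("top")[:,:,::-1])
```

```text
[0.56842144 0.14406629 0.17551951] [1.79965950e+02 8.59066707e-02 1.04538902e+01] 2.025
```

View pics/w1.png

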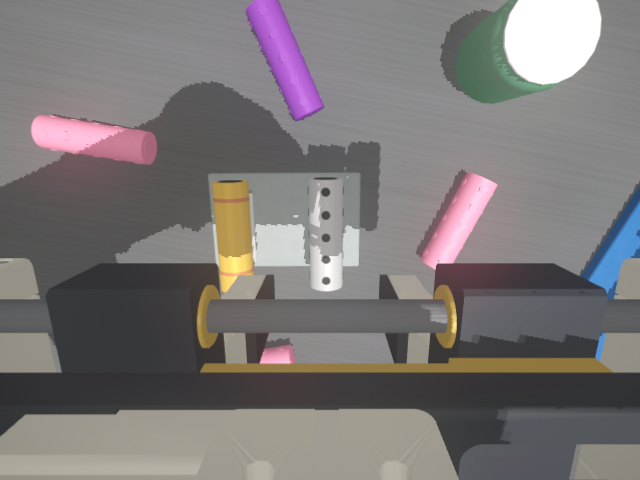

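Run:
```python
from h import *
p=(np.array([0.56842,0.14407,0.17552]),[180,0,10.5])
A=onz("wrist",[(326,182),(326,289)],.064,p);B=onz("wrist",[(309,235),(344,235)],.05,p);H=onz("wrist",[(326,191.5),(326,215),(326,238),(326,259.5),(326,280.5)],.064,p)
print(A,A.mean(0),B,B.mean(0),H.mean(0))
```

```text
[[0.61120407 0.15254528 0.064     ]
 [0.52592021 0.13683896 0.064     ]] [0.56856214 0.14469212 0.064     ] [[0.56474581 0.15830705 0.05      ]
 [0.56999953 0.12984437 0.05      ]] [0.56737267 0.14407571 0.05      ] [0.5685393  0.14468792 0.064     ]
```

Three views agree on the sleeve centre, (0.568, 0.1445) and yaw 10.5°. The tool is within 1 mm of it. I descend and grip.

Request:
{"method": "servo_tool", "body": {
  "steps": [
    [5,0,0,4,0],
    [5,0,0,4,0],
    [5,0,0,3,0],
    [5,0,0,2,0],
    [5,0,0,1.4,0],
    [5,0,0,0,0]
  ]
}}

```text
time_s: 2.88
tcp_pos: [0.5674, 0.1461, 0.0316]
eef_rot: [180.0, 0.1, 10.7]
contact_force: [-0.4, -0.1, -0.8]
gripper_width: 0.05
```

Request:
{"method": "servo_tool", "body": {
  "steps": [
    [2.5,0,0,0,0],
    [2.5,0,0,0,0],
    [2.5,0,0,0,0],
    [2.5,0,0,0,0],
    [2.5,0,0,0,0],
    [2.5,0,0,0,0]
  ],
  "squeeze": 30
}}

```text
time_s: 3.62
tcp_pos: [0.5686, 0.1446, 0.0336]
eef_rot: [179.9, -0.1, 10.7]
contact_force: [2.0, -6.5, 3.3]
gripper_width: 0.0272
```

Request:
{"method": "servo_tool", "body": {
  "steps": [
    [2.5,0,0,0,0],
    [2.5,0,0,-1,0],
    [2.5,0,0,-2,0],
    [2.5,0,0,-3,0],
    [2.5,0,0,-3,0],
    [2.5,0,0,0,0],
    [2.5,0,0,0,0]
  ]
}}

```text
time_s: 4.5
tcp_pos: [0.5675, 0.1457, 0.1225]
eef_rot: [-180.0, 0.0, 10.7]
contact_force: [0.2, -1.1, -2.5]
gripper_width: 0.0272
```

Run:
```python
from h import *
for i in range(3):
    im=r.capture("wrist" if i==0 else "scene")[:,:,::-1];cv2.imwrite(f"pics/w2{i}.png",im);s=r.get_state();print(s["tcp_pos"].round(4),s["eef_rot"].round(2),s["contact_force"].round(2),s["gripper_width"])
```

```text
[0.5673 0.1455 0.1219] [-1.800e+02  6.000e-02  1.068e+01] [-0.43  0.18 -2.9 ] 0.027197710045628466
[0.5672 0.1454 0.1217] [1.7998e+02 9.0000e-02 1.0690e+01] [-0.49  0.36 -2.38] 0.02736911066912917
[0.5673 0.1454 0.1216] [1.7997e+02 1.0000e-01 1.0690e+01] [ 0.03 -1.04 -1.92] 0.027018435211858306
```

View pics/w20.png

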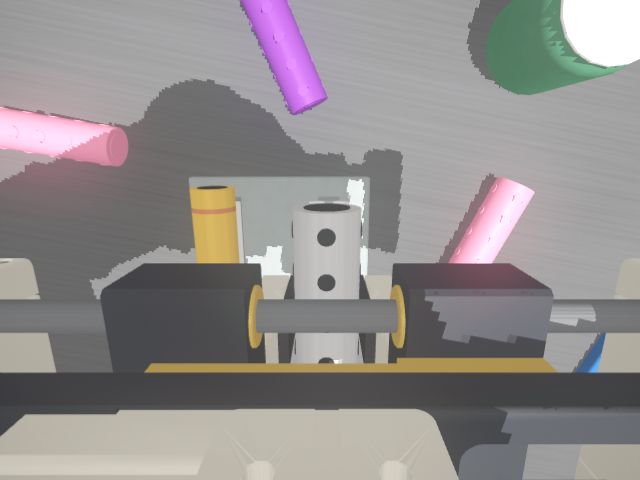

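View pics/w21.png

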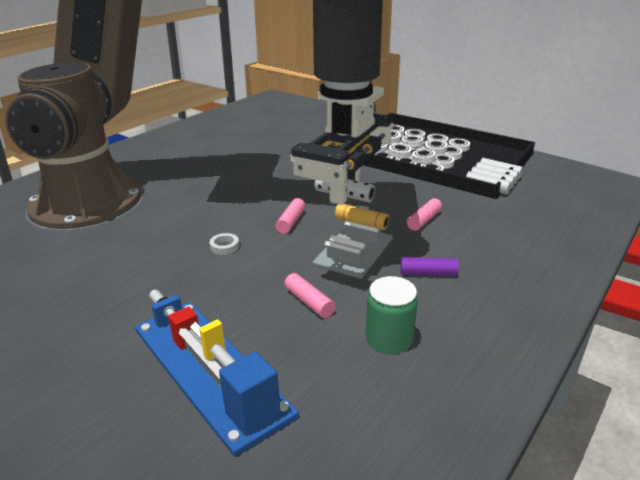

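The sleeve is held and level at TCP z 0.122; the rest's right bed is empty in the scene view at (345,245). I turn to the track yaw and carry it over.

Request:
{"method": "servo_tool", "body": {
  "steps": [
    [2.5,0,0,0,8],
    [2.5,0,0,0,8],
    [2.5,0,0,0,7.5],
    [2.5,0.7,2.5,0,0],
    [2.5,0.8,4.5,0,0],
    [2.5,0.8,4.5,0,0],
    [2.5,0.8,4.5,0,0],
    [2.5,0.8,4.5,0,0]
  ]
}}

```text
time_s: 5.65
tcp_pos: [0.56, -0.0643, 0.1218]
eef_rot: [180.0, 0.1, -12.8]
contact_force: [0.3, 0.5, -2.1]
gripper_width: 0.0275
```

Request:
{"method": "servo_tool", "body": {
  "steps": [
    [2.5,0.4,4.5,0,0],
    [2.5,0.3,3.5,0,0],
    [2.5,0,1.6,0,0],
    [2.5,0,0,0,0],
    [2.5,0,0,0,0]
  ]
}}

```text
time_s: 6.28
tcp_pos: [0.5462, -0.1574, 0.1223]
eef_rot: [-180.0, 0.0, -12.8]
contact_force: [-0.3, -0.6, -2.2]
gripper_width: 0.0272
```

Run:
```python
from h import *
for i,n in enumerate(("wrist","top","scene")):
    im=r.capture(n)[:,:,::-1];cv2.imwrite(f"pics/w3{i}.png",im);s=r.get_state();print(s["time_s"],s["tcp_pos"].round(4),wt(s["tcp_pos"]).round(4),s["eef_rot"].round(2),s["contact_force"].round(2))
```

```text
6.325 [ 0.5463 -0.1572  0.1224] [[-0.0339  0.0016  0.1224]] [-1.800e+02  1.000e-02 -1.276e+01] [ 0.36  0.67 -1.08]
6.375 [ 0.5463 -0.1572  0.1225] [[-0.0339  0.0017  0.1225]] [-180.      0.    -12.74] [ 0.06 -0.39 -1.48]
6.425 [ 0.5464 -0.1572  0.1225] [[-0.0338  0.0017  0.1225]] [-180.     -0.    -12.73] [ 0.3   0.49 -1.38]
```

View pics/w30.png

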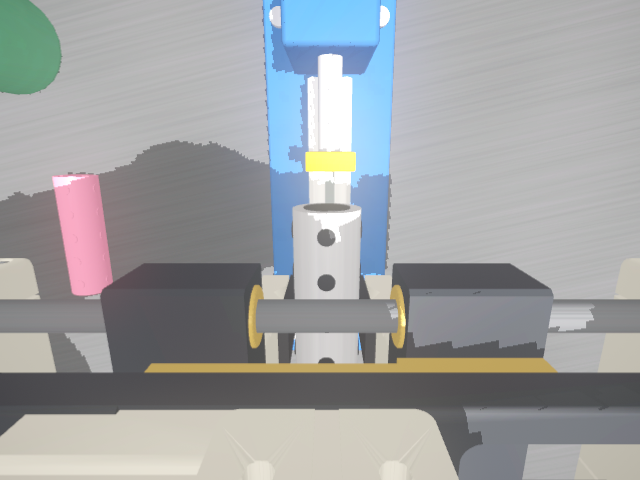

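View pics/w32.png

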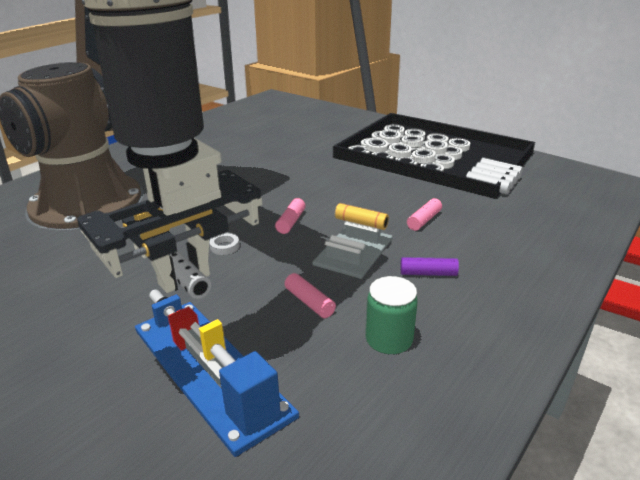

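```bash
python3 - <<'E'
from h import *
im=cv2.imread("pics/w30.png");hsv=cv2.cvtColor(im,cv2.COLOR_BGR2HSV)
p=(np.array([.5463,-.1572,.1224]),[180,0,-12.75])
y=cv2.inRange(hsv,(25,150,120),(35,255,255));y[300:]=0
xs=np.where(y.any(0))[0];ys=np.where(y.any(1))[0];print("yellow",xs.min(),xs.max(),ys.min(),ys.max(),[ (np.where(y[k])[0].min(),np.where(y[k])[0].max()) for k in (ys.min()+3,ys.max()-3)])
print("foll top corners",wt(onz("wrist",[(xs.min(),ys.min()),(xs.max(),ys.min()),(xs.min(),ys.max()),(xs.max(),ys.max())],.095,p)).round(4))
b=cv2.inRange(hsv,(100,120,60),(125,255,255))
for row in (60,100,140,180,220,260):
    w=np.where(b[row,200:450])[0]+200; P=wt(onz("wrist",[(w.min()-.5,row),(w.max()+.5,row)],.012,p)); print(row,w.min(),w.max(),P.round(4).tolist(),P.mean(0)[1].round(4))
S=wt(onz("wrist",[(293.5,230),(360.5,230)],.1224+.0185,p));print("sleeve",S.round(4))
print("sleeve end top",wt(onz("wrist",[(327,205)],.1224+.0185+.014,p)),wt(onz("wrist",[(327,212)],.1224+.0185+.014,p)))
E
python3 -c "
import cv2;im=cv2.imread('pics/w30.png');cv2.imwrite('pics/w30c.png',cv2.resize(im[130:300,250:410],None,fx=3.5,fy=3.5,interpolation=2))"
```

```text
Traceback (most recent call last):
ValueError: zero-size array to reduction operation minimum which has no identity
```

View pics/w30c.png

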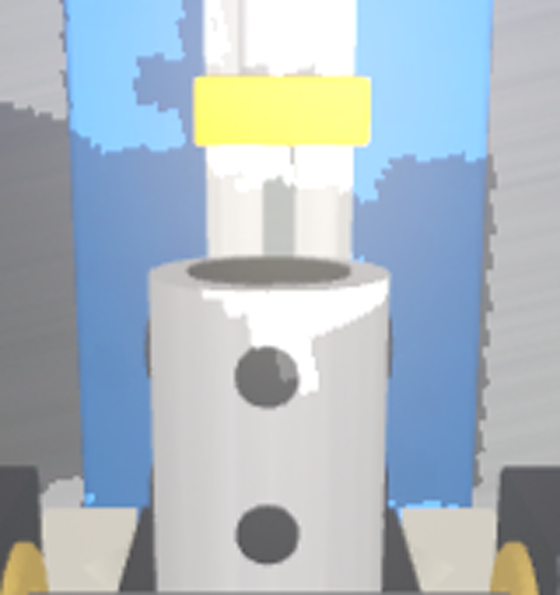

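Run:
```python
from h import *
im=cv2.imread("pics/w30.png");hsv=cv2.cvtColor(im,cv2.COLOR_BGR2HSV)
p=(np.array([.5463,-.1572,.1224]),[180,0,-12.75])
y=cv2.inRange(hsv,(22,80,80),(38,255,255));y[250:]=0;y[:,:250]=0;y[:,420:]=0
xs=np.where(y.sum(0)>5*255)[0];ys=np.where(y.sum(1)>5*255)[0];print("yellow",xs.min(),xs.max(),ys.min(),ys.max())
print("foll top corners",wt(onz("wrist",[(xs.min()-.5,ys.min()-.5),(xs.max()+.5,ys.min()-.5),(xs.min()-.5,ys.max()+.5),(xs.max()+.5,ys.max()+.5)],.095,p)).round(4))
b=cv2.inRange(hsv,(95,70,60),(125,255,255))
for row in (60,100,140,180,220,260):
    w=np.where(b[row,200:450])[0]+200; P=wt(onz("wrist",[(w.min()-.5,row),(w.max()+.5,row)],.012,p)); print(row,w.min(),w.max(),P.round(4).tolist(),P.mean(0)[1].round(4))
u=lambda q:(np.array(q)+.5)/3.5-.5+np.array([250,130])
S=wt(onz("wrist",u([(152,380),(388,380)]),.1224+.0185,p));print("sleeve",S.round(4),S.mean(0))
print("sleeve end top",wt(onz("wrist",u([(270,288),(270,272),(270,256)]),.1224+.0185+.014,p)), "axis-h",wt(onz("wrist",u([(150,270),(390,270)]),.1224+.0185,p)))
```

```text
yellow 306 355 152 170
foll top corners [[ 0.0324  0.0126  0.095 ]
 [ 0.0324 -0.0129  0.095 ]
 [ 0.0229  0.0127  0.095 ]
 [ 0.0229 -0.0131  0.095 ]]
60 265 393 [[0.0935, 0.0449, 0.012], [0.0935, -0.0445, 0.012]] 0.0002
100 267 391 [[0.0675, 0.0447, 0.012], [0.0675, -0.0444, 0.012]] 0.0001
140 269 389 [[0.0401, 0.0444, 0.012], [0.0401, -0.0442, 0.012]] 0.0001
180 270 388 [[0.0112, 0.0448, 0.012], [0.0112, -0.0447, 0.012]] 0.0
220 272 386 [[-0.0194, 0.0445, 0.012], [-0.0194, -0.0445, 0.012]] -0.0
260 274 384 [[-0.0519, 0.0442, 0.012], [-0.0519, -0.0443, 0.012]] -0.0001
sleeve [[-0.0015  0.0155  0.1409]
 [-0.0015 -0.0119  0.1409]] [-0.00153623  0.00179049  0.1409    ]
sleeve end top [[0.01173021 0.00180419 0.1549    ]
 [0.01338695 0.00180468 0.1549    ]
 [0.01503283 0.00180517 0.1549    ]] axis-h [[ 0.01136627  0.01544535  0.1409    ]
 [ 0.01136821 -0.01185672  0.1409    ]]
```

The wrist view puts the track centreline at y=0, with yaw matching to 0.1°. The follower face is about 22 mm along. The sleeve sits 1.7 mm off to +y, so I correct that and descend to a 78 mm axis height.

Request:
{"method": "servo_tool", "body": {
  "steps": [
    [2.5,0,0.17,2.5,0],
    [2.5,0,0,2.5,0],
    [2.5,0,0,1.2,0],
    [2.5,0,0,0,0],
    [2.5,0,0,0,0]
  ]
}}

```text
time_s: 7.05
tcp_pos: [0.5465, -0.1596, 0.0614]
eef_rot: [-180.0, -0.1, -12.8]
contact_force: [-0.2, -1.2, -1.3]
gripper_width: 0.0277
```

Run:
```python
from h import *
for i,n in enumerate(("wrist","scene")):
    im=r.capture(n)[:,:,::-1];cv2.imwrite(f"pics/w4{i}.png",im);s=r.get_state();print(s["time_s"],wt(s["tcp_pos"]).round(4),s["eef_rot"].round(2),s["contact_force"].round(2))
cv2.imwrite("pics/w41c.png",cv2.resize(im[230:460,90:310],None,fx=2.6,fy=2.6,interpolation=2))
```

```text
7.1 [[-0.0331 -0.0006  0.0616]] [-1.7999e+02 -9.0000e-02 -1.2780e+01] [ 0.72 -0.59 -2.21]
7.15 [[-0.0332 -0.0007  0.0615]] [-1.7998e+02 -9.0000e-02 -1.2790e+01] [-0.35  0.03 -1.55]
```

View pics/w41c.png

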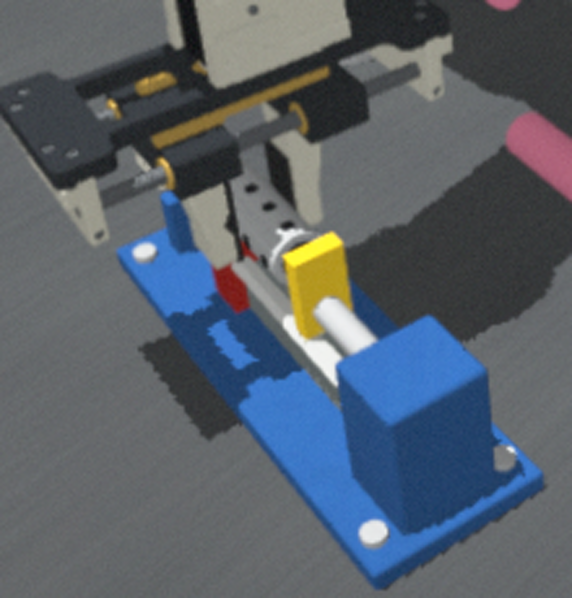

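View pics/w40.png

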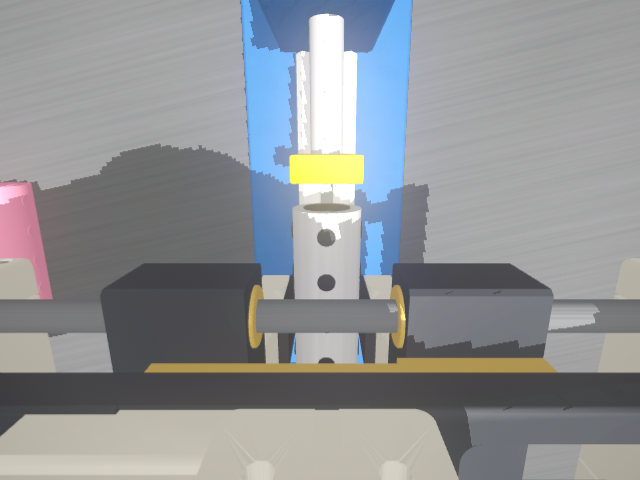

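Sleeve and follower line up: yellow spans 290–363 (centre 327), sleeve centre is at 327. I press in slowly.

Request:
{"method": "servo_tool", "body": {
  "steps": [
    [2.5,0.4,0,0,0],
    [2.5,0.3,0,0,0],
    [2.5,0.2,0,0,0],
    [2.5,0.2,0,0,0],
    [2.5,0.2,0,0,0],
    [2.5,0.2,0,0,0],
    [2.5,0.2,0,0,0],
    [2.5,0,0,0,0]
  ]
}}

```text
time_s: 8.15
tcp_pos: [0.5616, -0.1634, 0.0603]
eef_rot: [180.0, 0.1, -12.8]
contact_force: [-2.9, 2.1, 0.1]
gripper_width: 0.0271
```

Run:
```python
from h import *
im=r.capture("wrist")[:,:,::-1];cv2.imwrite(f"pics/w5.png",im);s=r.get_state();print(s["time_s"],wt(s["tcp_pos"]).round(4),s["eef_rot"].round(2),s["contact_force"].round(2),s["moment"].round(2))
cv2.imwrite("pics/w5c.png",cv2.resize(im[0:300,230:430],None,fx=2,fy=2))
```

```text
8.2 [[-0.0176 -0.001   0.0603]] [ 1.7999e+02  8.0000e-02 -1.2810e+01] [-5.34  2.24  0.6 ] [0.57 1.56 0.04]
```

View pics/w5c.png

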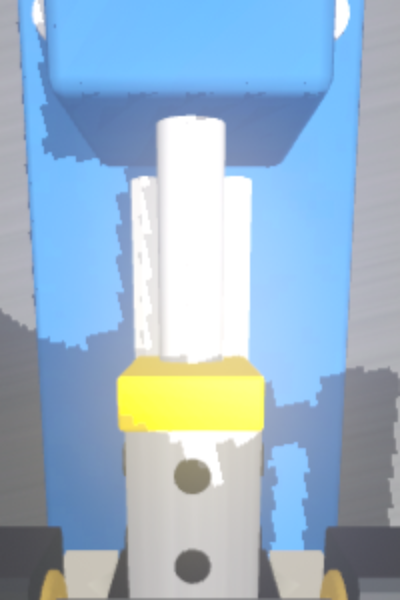

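Contact made at about 5 N, with the follower back roughly 6 mm. I continue.

Request:
{"method": "servo_tool", "body": {
  "steps": [
    [2.5,0.25,0,0,0],
    [2.5,0.25,0,0,0],
    [2.5,0.25,0,0,0],
    [2.5,0.25,0,0,0],
    [2.5,0.25,0,0,0],
    [2.5,0.25,0,0,0],
    [2.5,0.25,0,0,0],
    [2.5,0,0,0,0]
  ]
}}

```text
time_s: 9.2
tcp_pos: [0.578, -0.1671, 0.0602]
eef_rot: [180.0, 0.1, -12.8]
contact_force: [-6.9, 3.2, 1.3]
gripper_width: 0.0269
```

Request:
{"method": "servo_tool", "body": {
  "steps": [
    [2.5,0.2,0,0,0],
    [2.5,0.2,0,0,0],
    [2.5,0.15,0,0,0],
    [2.5,0,0,0,0],
    [2.5,0,0,0,0]
  ]
}}

```text
time_s: 9.82
tcp_pos: [0.583, -0.1683, 0.0601]
eef_rot: [180.0, 0.2, -12.8]
contact_force: [-7.4, 3.7, 2.1]
gripper_width: 0.0269
```

Run:
```python
from h import *
for i,n in enumerate(("wrist","scene","top")):
    im=r.capture(n)[:,:,::-1];cv2.imwrite(f"pics/w6{i}.png",im);s=r.get_state();print(s["time_s"],wt(s["tcp_pos"]).round(4),s["eef_rot"].round(2),s["contact_force"].round(2),s["moment"].round(2))
a=cv2.resize(cv2.imread("pics/w60.png")[0:300,230:430],None,fx=1.8,fy=1.8);b=cv2.resize(cv2.imread("pics/w61.png")[280:460,125:305],None,fx=3,fy=3)
cv2.imwrite("pics/w6c.png",np.hstack([a[:540],b[:540]])[:,:800])
```

```text
9.875 [[ 0.0044 -0.001   0.0601]] [179.99   0.18 -12.82] [-6.45  4.04  1.43] [1.29 2.53 0.08]
9.925 [[ 0.0043 -0.001   0.0601]] [179.99   0.18 -12.82] [-7.77  3.72  2.35] [1.25 2.58 0.11]
9.975 [[ 0.0044 -0.001   0.0601]] [179.99   0.18 -12.82] [-7.4   4.28  1.81] [1.24 2.6  0.1 ]
```

View pics/w6c.png

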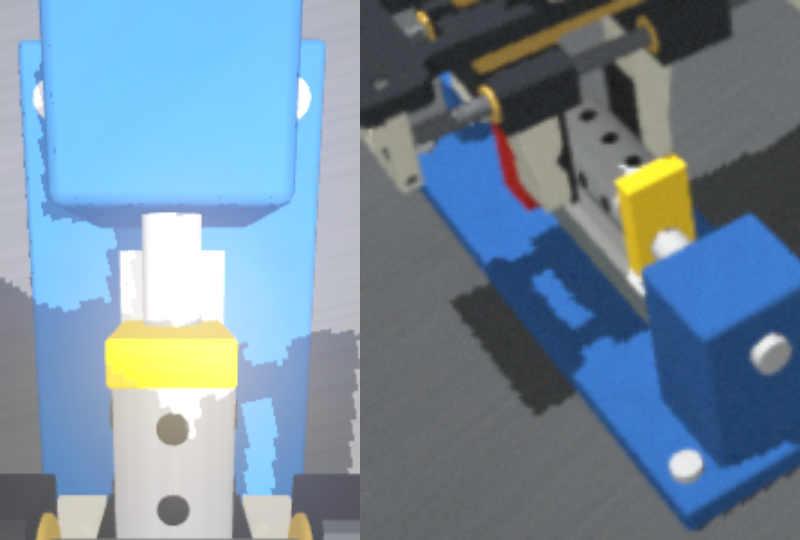

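Request:
{"method": "servo_tool", "body": {
  "steps": [
    [2.5,0.2,-0.03,0,0],
    [2.5,0,0,0,0],
    [2.5,0,0,0.3,0],
    [2.5,0,0,0.4,0],
    [2.5,0,0,0.4,0],
    [2.5,0,0,0.3,0],
    [2.5,0,0,0.2,0],
    [2.5,0,0,0,0]
  ]
}}

```text
time_s: 10.98
tcp_pos: [0.5849, -0.1688, 0.0442]
eef_rot: [180.0, 0.2, -12.8]
contact_force: [-7.7, 1.5, 3.2]
gripper_width: 0.0271
```

Request:
{"method": "servo_tool", "body": {
  "steps": [
    [2.5,0,0,0.1,0],
    [2.5,0,0,0.1,0],
    [2.5,0,0,0,0]
  ]
}}

```text
time_s: 11.35
tcp_pos: [0.5855, -0.1686, 0.0428]
eef_rot: [180.0, 0.1, -12.8]
contact_force: [-8.3, 4.6, 6.5]
gripper_width: 0.0274
```

Run:
```python
from h import *
for i,n in enumerate(("wrist","scene","top")):
    im=r.capture(n)[:,:,::-1];cv2.imwrite(f"pics/w7{i}.png",im);s=r.get_state();print(s["time_s"],wt(s["tcp_pos"]).round(4),s["eef_rot"].round(2),s["contact_force"].round(2),s["moment"].round(2))
a=cv2.resize(cv2.imread("pics/w70.png")[0:300,230:430],None,fx=1.8,fy=1.8);b=cv2.resize(cv2.imread("pics/w71.png")[280:460,125:305],None,fx=3,fy=3)
cv2.imwrite("pics/w7c.png",np.hstack([a[:540],b[:540]])[:,:800])
```

```text
11.4 [[ 0.0068 -0.0008  0.0428]] [ 1.7999e+02  1.2000e-01 -1.2820e+01] [-8.06  4.26  6.92] [ 1.35  2.77 -0.09]
11.45 [[ 0.0068 -0.0008  0.0428]] [ 1.7999e+02  1.1000e-01 -1.2820e+01] [-8.32  3.72  6.13] [ 1.26  2.78 -0.02]
11.5 [[ 0.0068 -0.0008  0.0429]] [ 1.7999e+02  1.1000e-01 -1.2820e+01] [-8.06  3.67  6.27] [ 1.21  2.82 -0.02]
```

View pics/w7c.png

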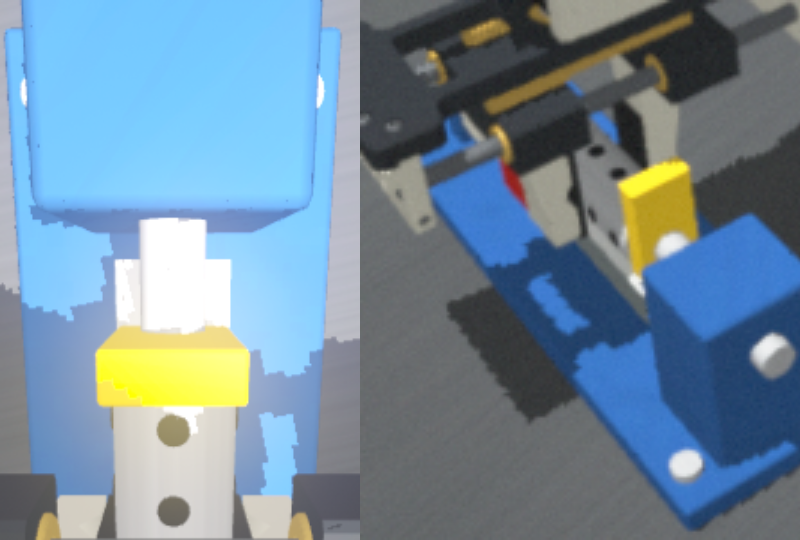

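Request:
{"method": "servo_tool", "body": {
  "steps": [
    [2.5,0,0,0.05,0],
    [2.5,0,0,0,0],
    [2.5,0,0,0,0]
  ]
}}

```text
time_s: 11.88
tcp_pos: [0.5855, -0.1686, 0.0423]
eef_rot: [180.0, 0.1, -12.8]
contact_force: [-7.8, 3.5, 4.9]
gripper_width: 0.0275
```

Request:
{"method": "servo_tool", "body": {
  "steps": [
    [2.5,0,0,0.05,0],
    [2.5,0,0,0,0],
    [2.5,0,0,0,0]
  ]
}}

```text
time_s: 12.25
tcp_pos: [0.5856, -0.1686, 0.0419]
eef_rot: [180.0, 0.1, -12.8]
contact_force: [-8.5, 3.2, 6.1]
gripper_width: 0.0268
```

Run:
```python
from h import *
s=r.get_state();print(s["time_s"],wt(s["tcp_pos"]).round(4),s["eef_rot"].round(2),s["contact_force"].round(2),s["moment"].round(2))
b=cv2.imread("pics/w71.png")[300:400,170:270];cv2.imwrite("pics/w7d.png",cv2.resize(b,None,fx=6,fy=6,interpolation=2))
```

```text
12.25 [[ 0.007  -0.0008  0.0419]] [ 1.7998e+02  1.0000e-01 -1.2810e+01] [-8.49  3.17  6.11] [1.29 2.74 0.02]
```

View pics/w7d.png

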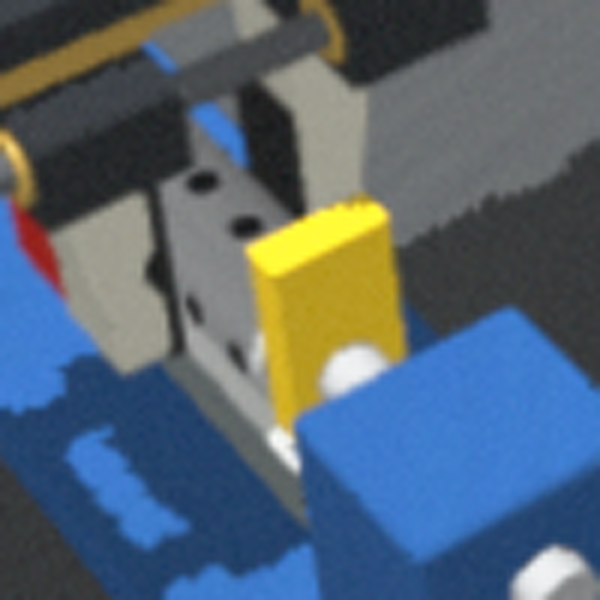

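The vertical force stays at about 5–6 N, so this is sliding friction on the face and the bed has not been reached. I lower in 0.5 mm steps.

Request:
{"method": "servo_tool", "body": {
  "steps": [
    [2.5,0,0,0.05,0],
    [2.5,0,0,0.05,0],
    [2.5,0,0,0,0]
  ]
}}

```text
time_s: 12.62
tcp_pos: [0.5857, -0.1686, 0.0416]
eef_rot: [180.0, 0.1, -12.8]
contact_force: [-10.4, 3.4, 11.8]
gripper_width: 0.0274
```

Request:
{"method": "servo_tool", "body": {
  "steps": [
    [2.5,0,0,0.05,0],
    [2.5,0,0,0,0],
    [2.5,0,0,0,0]
  ]
}}

```text
time_s: 13.0
tcp_pos: [0.5858, -0.1686, 0.0415]
eef_rot: [180.0, 0.1, -12.8]
contact_force: [-10.6, 5.3, 14.8]
gripper_width: 0.0274
```

The z reading has stalled at 0.0415 while fz climbs, so the sleeve is on the bed. I relieve the preload slightly, then ease along -x.

Request:
{"method": "servo_tool", "body": {
  "steps": [
    [2.5,0,0,-0.08,0],
    [2.5,-0.1,0,0,0],
    [2.5,-0.1,0,0,0],
    [2.5,-0.1,0,0,0],
    [2.5,-0.1,0,0,0],
    [2.5,0,0,0,0]
  ]
}}

```text
time_s: 13.75
tcp_pos: [0.5838, -0.1681, 0.0416]
eef_rot: [180.0, -0.1, -12.8]
contact_force: [-3.1, -0.4, 5.6]
gripper_width: 0.0272
```

Request:
{"method": "servo_tool", "body": {
  "steps": [
    [2.5,-0.05,0,0,0],
    [2.5,-0.05,0,0,0],
    [2.5,0,0,0,0]
  ]
}}

```text
time_s: 14.12
tcp_pos: [0.583, -0.1679, 0.0416]
eef_rot: [180.0, -0.1, -12.8]
contact_force: [-2.1, -0.7, 5.3]
gripper_width: 0.0271
```

Request:
{"method": "servo_tool", "body": {
  "steps": [
    [2.5,0,0,-0.05,0],
    [2.5,-0.05,0,0,0],
    [2.5,-0.05,0,0,0],
    [2.5,0,0,0,0]
  ]
}}

```text
time_s: 14.62
tcp_pos: [0.5812, -0.1675, 0.0416]
eef_rot: [180.0, -0.0, -12.8]
contact_force: [-1.6, -1.0, 5.5]
gripper_width: 0.0272
```

Request:
{"method": "servo_tool", "body": {
  "steps": [
    [2.5,-0.05,0,0,0],
    [2.5,-0.05,0,0,0],
    [2.5,0,0,0,0]
  ]
}}

```text
time_s: 15.0
tcp_pos: [0.5802, -0.1673, 0.0416]
eef_rot: [180.0, -0.0, -12.8]
contact_force: [-2.0, -1.7, 5.8]
gripper_width: 0.0277
```

Request:
{"method": "servo_tool", "body": {
  "steps": [
    [2.5,-0.05,0,0,0],
    [2.5,-0.05,0,0,0],
    [2.5,0,0,0,0]
  ]
}}

```text
time_s: 15.38
tcp_pos: [0.5801, -0.1672, 0.0416]
eef_rot: [180.0, -0.1, -12.8]
contact_force: [2.1, -4.6, 1.4]
gripper_width: 0.0272
```

Request:
{"method": "servo_tool", "body": {
  "steps": [
    [2.5,-0.05,0,0,0],
    [2.5,0,0,0,0]
  ]
}}

```text
time_s: 15.62
tcp_pos: [0.5801, -0.1672, 0.0416]
eef_rot: [-180.0, -0.2, -12.8]
contact_force: [4.0, -5.0, 0.6]
gripper_width: 0.0273
```

Request:
{"method": "servo_tool", "body": {
  "steps": [
    [2.5,-0.05,0,0,0],
    [2.5,0,0,0,0]
  ]
}}

```text
time_s: 15.88
tcp_pos: [0.5801, -0.1672, 0.0417]
eef_rot: [-180.0, -0.2, -12.8]
contact_force: [6.1, -6.7, -1.0]
gripper_width: 0.0271
```

The TCP stopped at 0.5801 and the x force reversed, so the sleeve is on the stop. I relieve the push right away.

Request:
{"method": "servo_tool", "body": {
  "steps": [
    [2.5,0.06,0,0,0],
    [2.5,0.06,0,0,0],
    [2.5,0,0,0,0]
  ]
}}

```text
time_s: 16.25
tcp_pos: [0.5801, -0.1672, 0.0416]
eef_rot: [180.0, -0.1, -12.8]
contact_force: [2.9, -5.4, 2.2]
gripper_width: 0.0271
```

Run:
```python
from h import *
for i,n in enumerate(("wrist","scene","top")):
    im=r.capture(n)[:,:,::-1];cv2.imwrite(f"pics/w8{i}.png",im);s=r.get_state();print(s["time_s"],wt(s["tcp_pos"]).round(4),s["eef_rot"].round(2),s["contact_force"].round(2),s["moment"].round(2))
a=cv2.resize(cv2.imread("pics/w80.png")[0:300,230:430],None,fx=1.8,fy=1.8);b=cv2.resize(cv2.imread("pics/w81.png")[280:460,125:305],None,fx=3,fy=3)
cv2.imwrite("pics/w8c.png",np.hstack([a[:540],b[:540]])[:,:800])
```

```text
16.3 [[ 0.0013 -0.0006  0.0416]] [ 1.800e+02 -1.000e-01 -1.278e+01] [ 3.56 -4.62  1.58] [-1.86 -1.17 -0.03]
16.35 [[ 0.0013 -0.0007  0.0416]] [ 1.800e+02 -1.000e-01 -1.279e+01] [ 3.48 -5.75  1.5 ] [-1.8  -1.18 -0.01]
16.4 [[ 0.0013 -0.0006  0.0416]] [ 1.800e+02 -1.000e-01 -1.278e+01] [ 2.64 -4.08  1.51] [-1.85 -1.12  0.02]
```

View pics/w8c.png

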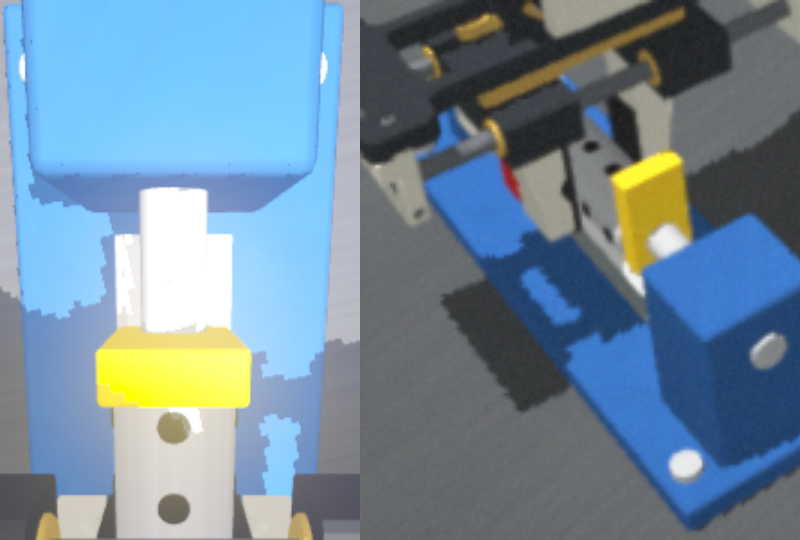

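Request:
{"method": "servo_tool", "body": {
  "steps": [
    [2.5,0.05,0,0,0],
    [2.5,0,0,0,0],
    [2.5,0,0,0,0]
  ],
  "squeeze": 12
}}

```text
time_s: 16.77
tcp_pos: [0.5801, -0.1672, 0.0416]
eef_rot: [180.0, -0.1, -12.8]
contact_force: [3.0, -4.1, 3.2]
gripper_width: 0.0276
```

Request:
{"method": "servo_tool", "body": {
  "steps": [
    [2.5,0,0,0,0],
    [2.5,0,0,0,0],
    [2.5,0,0,0,0],
    [2.5,0,0,0,0]
  ],
  "squeeze": 4
}}

```text
time_s: 17.27
tcp_pos: [0.5801, -0.1672, 0.0416]
eef_rot: [180.0, -0.1, -12.8]
contact_force: [2.2, -5.4, 3.1]
gripper_width: 0.0279
```

Run:
```python
from h import *
im=r.capture("wrist")[:,:,::-1];cv2.imwrite("pics/w90.png",im);s=r.get_state();print(s["time_s"],wt(s["tcp_pos"]).round(4),s["contact_force"].round(2),s["gripper_width"])
cv2.imwrite("pics/w91.png",r.capture("scene")[:,:,::-1])
for f in("w80","w90"):
    h=cv2.cvtColor(cv2.imread(f"pics/{f}.png"),cv2.COLOR_BGR2HSV);y=cv2.inRange(h,(22,80,80),(38,255,255));y[250:]=0;y[:,:250]=0;y[:,420:]=0
    xs=np.where(y.sum(0)>5*255)[0];ys=np.where(y.sum(1)>5*255)[0];print(f,xs.min(),xs.max(),ys.min(),ys.max())
```

```text
17.325 [[ 0.0012 -0.0006  0.0416]] [ 2.28 -5.03  3.98] 0.028143398805122666
w80 283 368 182 245
w90 283 369 182 245
```

At 4 N grip the follower has not moved (yellow rows stay 182–245), so the sleeve bears on the stop. I open gently.

Request:
{"method": "servo_tool", "body": {
  "steps": [
    [2.85,0,0,0,0],
    [2.9,0,0,0,0],
    [3.0,0,0,0,0],
    [3.2,0,0,0,0],
    [3.6,0,0,0,0],
    [4.2,0,0,0,0],
    [5,0,0,0,0],
    [5,0,0,0,0]
  ]
}}

```text
time_s: 18.38
tcp_pos: [0.5797, -0.1671, 0.0414]
eef_rot: [-180.0, -0.0, -12.8]
contact_force: [0.3, 0.0, -1.1]
gripper_width: 0.0491
```

Run:
```python
from h import *
im=r.capture("wrist")[:,:,::-1];cv2.imwrite("pics/w100.png",im);s=r.get_state();print(s["time_s"],wt(s["tcp_pos"]).round(4),s["contact_force"].round(2),s["gripper_width"])
h=cv2.cvtColor(im,cv2.COLOR_BGR2HSV);y=cv2.inRange(h,(22,80,80),(38,255,255));y[250:]=0;y[:,:250]=0;y[:,420:]=0
xs=np.where(y.sum(0)>5*255)[0];ys=np.where(y.sum(1)>5*255)[0];print(xs.min(),xs.max(),ys.min(),ys.max())
cv2.imwrite("pics/w100c.png",cv2.resize(im[100:400,200:460],None,fx=2,fy=2))
```

```text
18.425 [[ 0.0008 -0.0006  0.0414]] [ 1.05 -0.39  0.54] 0.04978619572568659
283 369 181 244
```

View pics/w100c.png

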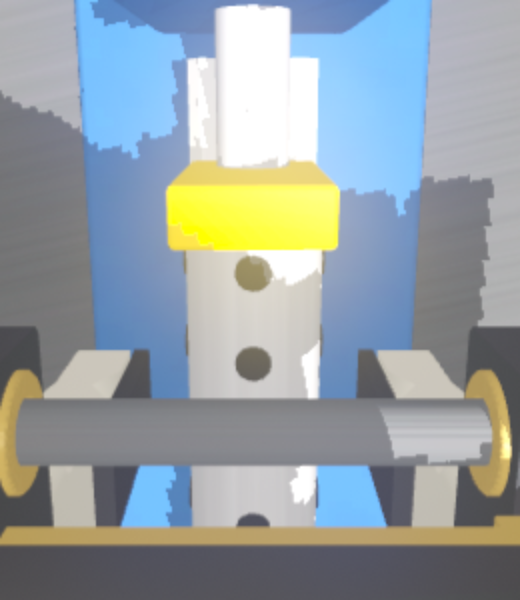

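Released without movement; the fingers are clear on both sides. I retreat straight up and check.

Request:
{"method": "servo_tool", "body": {
  "steps": [
    [5,0,0,-2,0],
    [5,0,0,-4,0],
    [5,0,0,-5,0],
    [5,0,0,-5,0],
    [5,-4,0,-2,0],
    [5,-4,0,0,0],
    [5,-4,0,0,0],
    [5,0,0,0,0]
  ]
}}

```text
time_s: 19.42
tcp_pos: [0.4605, -0.1402, 0.2221]
eef_rot: [-179.9, -0.1, -12.8]
contact_force: [-0.2, 0.4, 0.2]
gripper_width: 0.0499
```

Run:
```python
from h import *
for n in("wrist","scene","top"):
    im=r.capture(n)[:,:,::-1];cv2.imwrite(f"pics/f_{n}.png",im)
    if n=="wrist": s=r.get_state();print(s["time_s"],s["tcp_pos"],s["eef_rot"],s["contact_force"])
b=cv2.imread("pics/f_scene.png")[180:470,120:480];cv2.imwrite("pics/f_sc.png",cv2.resize(b,None,fx=2.1,fy=2.1,interpolation=2))
```

```text
19.475 [ 0.4620312 -0.1403573  0.2222086] [-1.79965989e+02 -1.03595352e-01 -1.27710112e+01] [ 0.84158665 -0.31367449 -0.26656846]
```

View pics/f_sc.png

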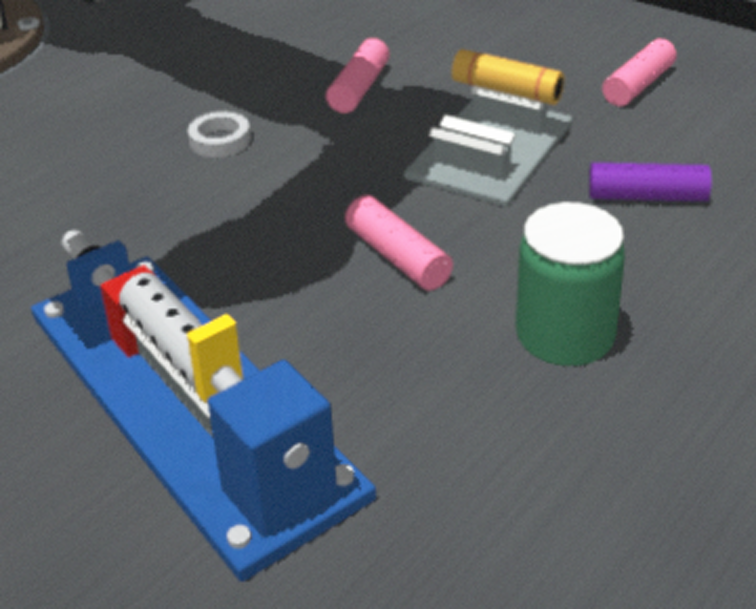

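View pics/f_wrist.png

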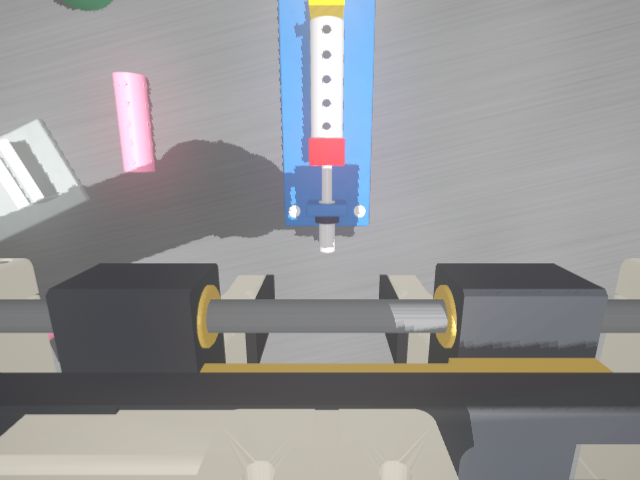

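View pics/f_top.png

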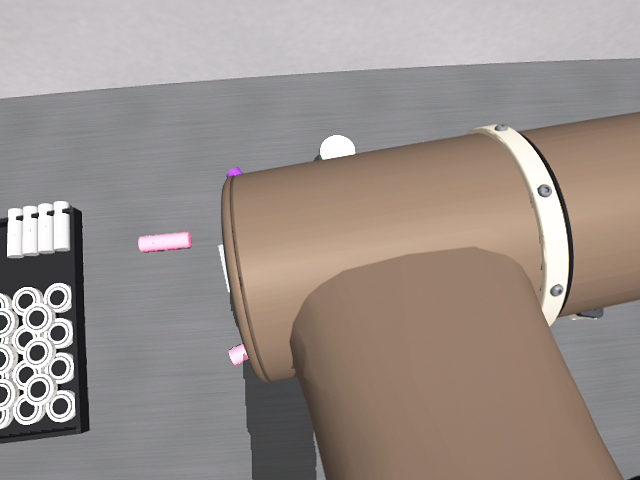

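Run:
```python
from h import *
p=(np.array([.4615,-.1403,.2222]),[180,0,-12.78])
print(wt(onz("wrist",[(310.5,50),(344,50),(311.5,110),(343,110)],.058,p)).round(4)); H=wt(onz("wrist",[(326.5,29),(326.5,54.5),(326.5,79),(326.5,103),(326.5,126)],.072,p));print("holes",H.round(4),H.mean(0))
a,b=(cv2.cvtColor(cv2.imread(f"pics/{f}.png"),cv2.COLOR_BGR2HSV) for f in("scene0","f_scene"))
for nm,lo,hi,bx in(("tin",(55,80,30),(90,255,255),(350,270,430,360)),("bush",(12,120,80),(28,255,255),(325,195,400,240)),("bearing",(0,0,140),(180,50,255),(200,225,250,260))):
    for h in(a,b):
        m=cv2.inRange(h,lo,hi)[bx[1]:bx[3],bx[0]:bx[2]];M=cv2.moments(m,True);print(nm,round(M["m10"]/M["m00"],1),round(M["m01"]/M["m00"],1))
r.close_job(); print("handed in",r.get_state()["time_s"])
```

```text
[[ 0.0266  0.0128  0.058 ]
 [ 0.0266 -0.0149  0.058 ]
 [-0.0201  0.0125  0.058 ]
 [-0.0201 -0.0146  0.058 ]]
holes [[ 0.038  -0.0005  0.072 ]
 [ 0.0199 -0.0005  0.072 ]
 [ 0.002  -0.0004  0.072 ]
 [-0.0162 -0.0004  0.072 ]
 [-0.0341 -0.0004  0.072 ]] [ 0.00193707 -0.00044775  0.072     ]
tin 40.0 56.2
tin 40.0 56.1
bush 35.6 20.5
bush 35.9 20.6
bearing 23.6 15.6
bearing 23.3 16.0
the job is handed in; nothing more can be done
the job is handed in; nothing more can be done
```

The sleeve is loaded in the fixture, lying in the V bed between the follower and the red end stop. I handed the job in about 20 s into the 62 s allowed; handing in gives no verdict.

**What I did:** I gripped the perforated sleeve in the rest and carried it over the track. Holding it at about 78 mm axis height, I pressed the follower back about 30 mm. I lowered the sleeve until it touched the bed, then eased it along until its motion stopped and the force reversed. After relieving the push I cut the grip to 4 N. The follower did not move, so I opened the fingers slowly and backed off.

**Last checks:**
- **Position:** the sleeve's centre is at about track x = +2 mm and y = −0.5 to −1 mm, parallel to the track within about 1°. The stop and follower touch its ends in the picture.
- **Bystanders:** in the scene image the bush, bearing and tin shifted by less than 0.5 pixel.

**What was off or not measured:**
- **Stop force:** I reckon it briefly reached about 15 N at the touch (limit 20 N), from wrist force plus spring force, before I backed off.
- **Stop position:** by feel it is about 2–3 mm further +x than the cameras suggested.
- **TCP height:** it read about 1.5 mm higher at the bed than I expected from the grasp.
- **Final height and clamp force:** I did not measure these directly. Bed contact was felt, and the spring should press with about 7 N there.

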